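Return the microscope accessories to their outline pads

ROBOT

A 7-joint arm with a two-finger parallel gripper is mounted at the origin on the work surface. World frame = base frame: x ahead of the robot, y to its left, z up, the work surface at z = 0. Lengths are in m, angles in rad, forces in N, time in s.
With the tool pointing down it reaches from about 0.425 to 0.875 m from the base axis. Payload 4.7 kg.
Tool frame: the origin (TCP) lies midway between the tips of the shut fingers; the grasp point (between the pads) lies 19 mm behind it; z points along the fingers, y is the direction in which the jaws open and shut (so a half turn about z gives the same grasp; the last joint's range is limited). The gripper opens to 87 mm and grips with 3 to 60 N. Pads are 19 mm wide; open, the fingers measure 117 mm over their backs; the gripper's body (75 mm by 190 mm) begins 51 mm behind the grasp point.
Start: joints at [-1.262, 0.321, -0.07, 1.45, 0.023, 1.371, -0.057], TCP at [0.189, 0.622, 0.223] pointing down, gripper open.
Joint ranges: [-2.86, 2.86], [-0.3, 2.09], [-1.38, 1.24], [0.06, 2.45], [-1.56, 4.7], [0.09, 2.05], [-2.69, 2.69]. Speed limits (rad/s): [2.57, 2.57, 3.14, 3.14, 3.14, 3.14, 3.14].

INTERFACE

Orientations are given as a rotation vector (axis times angle).
In Python, from bench import monitor, eyes, order gives the robot as it stands. The module is installed in compiled form; this text tells all that it offers.
- The arm moves only by the shell command python3 -m pendant 'ROWS' [FORCE]. ROWS is JSON, a list of rows, each a list of 3 entries, a list of its own where there are three numbers: the turn, a rotation vector about the tool's x, y, z in degrees, then the shift along the tool's x, y, z in m, then the gripper command: -1 is fully open, 1 is shut, values between are in proportion. In form: [[[rx, ry, rz], [tx, ty, tz], hand], ...]. A call has 1 to 8 rows; each row shifts and turns the commanded pose from where the row before left it, along the tool's axes as they then stand; what a row does not reach is not made up. A row lasts 1/8 s, in which the tool goes at most 62.5 mm and 10.7 degrees, less where a joint would pass 70% of its speed; a pose out of reach is approached as far as the arm can. A call is refused whole if a number of a shift passes 0.0625 or a number of a turn 10.7, either way. A call with a gripper value outside its range is refused whole. The fingers move at their own pace and stop on an object; FORCE is the grip in N (left out, the last holds). Time passes only in rows, so rows that do not move let the fingers close. It gives the time, the measured TCP pose, the force and the opening at its end, in the units of the state.
- monitor.get_state(): the state, without advancing time (a new reading comes with each control period).
- eyes.get_image(name): name is "scene" or "top" or "wrist"; returns a dict with "color" (400x640x3 uint8, red, green, blue), "range_z" (400x640 float32, m along the optical axis (not along the pixel's ray), 0 where there is no reading), "fx", "fy", "cx", "cy" (pixels), "world_to_cam" (4x4, takes a point from world to camera coordinates). Camera axes: x right, y up, looking along -z (the intrinsics and any distortion apply to the point x, -y, -z); pixel columns grow to the right and rows downward; lengths in m; the calibration is good to about 2 mm. A picture is of the moment at which its call begins.
- order.close_job(): hands the job in, once; it reports no verdict.
The state is a dict: "time": time; "joint_positions": joint angles; "qd": joint speeds; "joint_torque": joint torques, N m; "position": TCP position; "tool_rot": TCP orientation; "ft_force": force on the tool from outside, world axes, zero at the start; "torque": the same for the moment, N m; "grip_width": opening from 0.0 (shut) to 1.0 (fully open).
Only numpy, scipy, OpenCV 4.12 (cv2) and the standard library are available. Lean on these libraries where they do the work, as an engineer would, in place of code of your own. Each camera call takes 0.05 s, during which the arm holds its last target.

TASK

Clear up the microscope bench: put the eyepiece, the round stage plate, the square spot block and the slide box each on the pad whose printed outline has its shape and size. Each must end upright, covering its outline and turned to line up with it, let go and at rest; leave the glass beaker and the amber jar standing where they are.

Things in the scene. Friction and masses are not known exactly. Their poses are not given: they have to be found in the camera images.
- eyepiece_mid (a point): Microscope eyepiece standing upright: aluminium tube 46 mm tall, 35 mm in diameter in its lower 26 mm and 31 mm above that, with a black band and a black rim; about 90 g. Loose. The point is its centre, half-way up; z up along its axis.
- stage_plate_mid (a point): Stage plate of a stereo microscope: flat white plastic disc 60 mm in diameter and 14 mm thick, with a thin black line round its edge; lies flat on the bench; about 70 g. Loose. The point is its centre, half-way up; z up along its axis.
- spot_block_mid (a point): Spot block: square white glazed block 42 x 42 mm, 18 mm tall, with a grey ring on top round its well; about 80 g. Loose. The point is its centre, half-way up; z up along its axis; x and y run square to its sides.
- slide_box_mid (a point): Slide box: oblong pale wooden box 84 mm long (its x), 32 mm wide (its y), 22 mm tall, with a dark seam round it and a tiny brass stud near one end of its top; about 70 g. Loose. The point is its centre, half-way up; z up along its axis.
- pad_small_round: Flat light-grey pad, 74 x 74 mm and 3 mm thick, fixed to the bench, with a white printed shape edged by a 2.5 mm black line in its middle: a small circle, 35 mm in diameter, for the eyepiece. Origin at the centre of the pad's underside, on the bench; z up.
- pad_large_round: Flat light-grey pad, 74 x 74 mm and 3 mm thick, fixed to the bench, with a white printed shape edged by a 2.5 mm black line in its middle: a large circle, 60 mm in diameter, for the stage plate. Origin at the centre of the pad's underside, on the bench; z up.
- pad_square: Flat light-grey pad, 74 x 74 mm and 3 mm thick, fixed to the bench, with a white printed shape edged by a 2.5 mm black line in its middle: a 42 x 42 mm square, for the spot block. Origin at the centre of the pad's underside, on the bench; z up; x and y run square to the sides of pad and printed square.
- pad_oblong: Flat light-grey pad, 106 x 54 mm and 3 mm thick, fixed to the bench, with a white printed shape edged by a 2.5 mm black line in its middle: an 84 x 32 mm rectangle, for the slide box. Origin at the centre of the pad's underside, on the bench; z up; x runs along the 84 mm side of the rectangle, y along its 32 mm side.
- beaker: Bystander: small empty glass beaker, 46 mm across the rim, 58 mm tall, loose, among the other things. Origin at the centre of its underside; z up.
- amber_jar: Bystander: small amber glass jar with a white cap and a paper label, 44 mm in diameter, 60 mm tall, loose, among the other things. Origin at the centre of its underside; z up.
Not all that is in view belongs to the job. Leave any turquoise or yellow look-alike of the part that bears spot_block_mid alone.

How it is judged:
At the end, for the whole second after the job is handed in: All four rest released and still on their own pads: centres within 10 mm of the pad's centre, resting height within 4 mm, upright within 0.1 rad; slide box and spot block lined up with their outlines within 0.2 rad (box either way round, block any of four ways) (horizontal distance between eyepiece_mid and pad_small_round below 0.01 m and z of eyepiece_mid in the frame of pad_small_round between 0.022 and 0.03 m and angle between each of eyepiece_mid, stage_plate_mid, spot_block_mid, slide_box_mid's own z axis and vertical below 0.1 rad and linear speed of each of eyepiece, stage_plate, spot_block, slide_box below 0.02 m/s and horizontal distance between stage_plate_mid and pad_large_round below 0.01 m and z of stage_plate_mid in the frame of pad_large_round between 0.006 and 0.014 m and horizontal distance between spot_block_mid and pad_square below 0.01 m and z of spot_block_mid in the frame of pad_square between 0.008 and 0.016 m and (angle between the x axis of spot_block_mid and the x axis of pad_square, either way round below 0.2 rad or angle between the x axis of spot_block_mid and the y axis of pad_square, either way round below 0.2 rad) and horizontal distance between slide_box_mid and pad_oblong below 0.01 m and z of slide_box_mid in the frame of pad_oblong between 0.01 and 0.018 m and angle between the x axis of slide_box_mid and the x axis of pad_oblong, either way round below 0.2 rad); the robot touches nothing.
It fails at once if the beaker is shoved more than 25 mm or tipped (distance of beaker from where it was at the start of the episode above 0.025 m or angle between beaker's own z axis and vertical above 0.35 rad).
It fails at once if the amber jar is shoved more than 25 mm or tipped (distance of amber_jar from where it was at the start of the episode above 0.025 m or angle between amber_jar's own z axis and vertical above 0.35 rad).
It also fails if it takes over 106 s, if anything falls off the work surface, if the arm or the gripper's body presses on something with over 40 N, if the wrist force passes 120 N, or if a joint passes its speed limit or range.

## Working session

There is one attempt and no reset: what is moved stays moved. The work goes in short steps, Python scripts to look and compute and a shell command to move; the robot and the scene stay as the last step left them, time stands still between calls to the robot, and variables do not carry over. Pictures are saved under pics/ and viewed, and the job is handed in when it is done.

```bash
mkdir -p pics
python3 - <<'E'
from bench import monitor, eyes
import cv2,numpy as np
s=monitor.get_state();print(s)
for n in("scene","top","wrist"):
    d=eyes.get_image(n);cv2.imwrite(f"pics/{n}0.png",d["color"][:,:,::-1]);print(n,d["fx"],d["fy"],d["cx"],d["cy"],d["world_to_cam"].round(3).tolist(),[k for k in d])
    np.savez(f"{n}0.npz",**d)
E
```

```text
{'time': 0.0, 'joint_positions': array([-1.26190335,  0.32180041, -0.0701023 ,  1.45166248,  0.02261736,
        1.37077513, -0.05691824]), 'qd': array([-0.00021833, -0.00048827, -0.00146356,  0.00011088,  0.00041034,
       -0.00054191,  0.00029179]), 'joint_torque': array([-4.44802390e-04, -4.91278338e+01, -4.04314790e-01, -3.12533605e+01,
       -6.39710831e-02,  4.37267090e-02,  1.83898655e-04]), 'position': array([0.18873808, 0.62143061, 0.2214826 ]), 'tool_rot': array([-4.61310361e-01, -3.10737042e+00,  2.90683628e-03]), 'ft_force': array([ 1.19379017, -0.2216176 , -0.23861487]), 'torque': array([0.03510024, 0.01683907, 0.02267523]), 'grip_width': 1.0018246911060436}
scene 474.4831760337905 474.4831760337905 321.3717662199777 201.97111477672306 [[-0.331, 0.943, 0.008, 0.152], [-0.708, -0.255, 0.658, 0.339], [0.623, 0.212, 0.753, -1.354], [0.0, 0.0, 0.0, 1.0]] ['color', 'range_z', 'fx', 'fy', 'cx', 'cy', 'world_to_cam']
top 412.81791272356327 412.81791272356327 319.0642991284497 203.33727700976365 [[0.029, -1.0, -0.001, -0.009], [0.999, 0.029, 0.046, -0.509], [-0.046, -0.002, 0.999, -0.991], [0.0, 0.0, 0.0, 1.0]] ['color', 'range_z', 'fx', 'fy', 'cx', 'cy', 'world_to_cam']
wrist 278.42949216199145 278.42949216199145 319.65474658816225 202.06421064679677 [[0.291, 0.957, -0.002, -0.648], [-0.918, 0.278, -0.284, 0.034], [-0.271, 0.084, 0.959, -0.393], [0.0, 0.0, 0.0, 1.0]] ['color', 'range_z', 'fx', 'fy', 'cx', 'cy', 'world_to_cam']
```

View pics/top0.png

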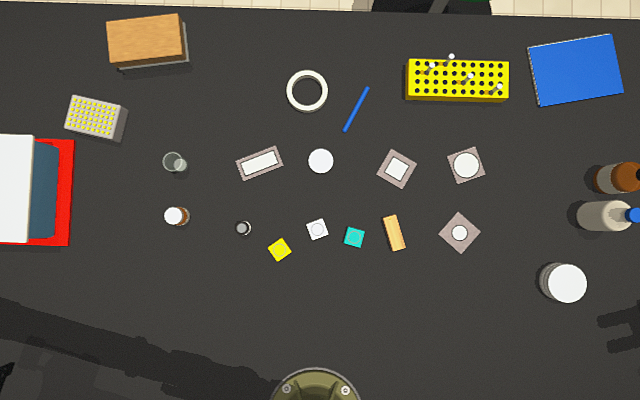

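View pics/scene0.png

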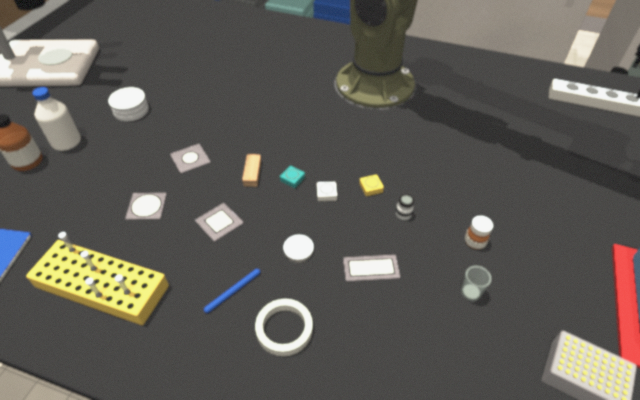

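View pics/wrist0.png

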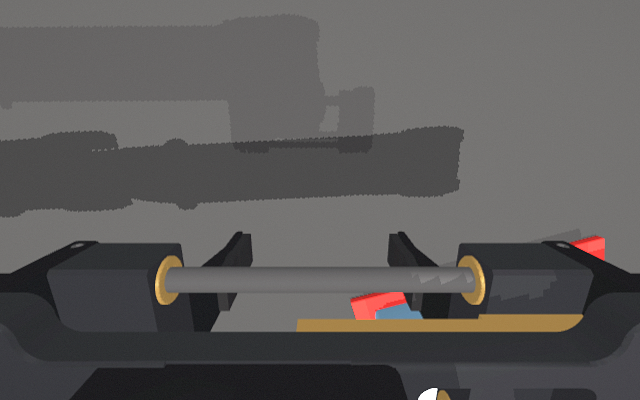

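The top view shows the following candidates:
- Eyepiece at (243,228).
- Stage plate, a solid white disc, at (320,161). The tape ring at (307,91) is hollow, and the white tub at (565,283) is larger and taller.
- Spot block, white with a grey ring, at (317,229). Look-alikes are yellow at (280,250) and turquoise at (354,237).
- Slide box at (394,232).
- Pads: oblong (260,162), square (397,168), large round (466,165) and small round (460,232).
- Beaker at (175,162) and jar at (176,216).

I'll enlarge to confirm.

```bash
cat > h.py <<'E'
import numpy as np,cv2
def ray(d,u,v,z):
    T=np.array(d["world_to_cam"]);R=T[:3,:3];t=T[:3,3]
    c=-R.T@t
    r=R.T@np.array([(u-d["cx"])/d["fx"],-(v-d["cy"])/d["fy"],-1.0])
    return c+r*(z-c[2])/r[2]
def proj(d,p):
    T=np.array(d["world_to_cam"]);q=T[:3,:3]@np.array(p)+T[:3,3]
    return d["cx"]+d["fx"]*q[0]/-q[2], d["cy"]-d["fy"]*q[1]/-q[2], -q[2]
def blobs(mask,amin=60,amax=3000):
    n,l,st,ce=cv2.connectedComponentsWithStats(mask.astype(np.uint8),connectivity=4)
    return [(l==i,st[i],ce[i]) for i in range(1,n) if amin<=st[i,4]<=amax]
def rect(d,mask,z,fill=True):
    """blob -> plane points of hull -> minAreaRect in world mm"""
    cs,_=cv2.findContours(mask.astype(np.uint8),cv2.RETR_EXTERNAL,cv2.CHAIN_APPROX_NONE)
    c=max(cs,key=len)[:,0]
    P=np.array([ray(d,u,v,z)[:2] for u,v in c])*1000
    return cv2.minAreaRect(P.astype(np.float32)),P
E
python3 - <<'E'
import numpy as np,cv2
from h import *
d=dict(np.load("top0.npz"));im=d["color"]
cv2.imwrite("pics/crop_t.png",cv2.resize(im[135:275,225:500],(786,400),interpolation=cv2.INTER_CUBIC)[:,:,::-1])
hsv=cv2.cvtColor(im,cv2.COLOR_RGB2HSV);g=hsv[...,2];s=hsv[...,1]
# bright white and wood
for nm,m,zs in (("white",(g>170)&(s<60),.003),("pad",(g>90)&(s<70),.003),("wood",(s>70)&(g>150)&(hsv[...,0]>8)&(hsv[...,0]<25),.022)):
    for b,st,ce in blobs(m,80):
        if not(140<st[0]<520 and 135<st[1]<280):continue
        z=d["range_z"][b];zz=np.median(z[z>0])
        r,P=rect(d,b,zs)
        print(nm,ce.round(1),st[4],"range",zz.round(3),"c",np.round(r[0],1),"sz",np.round(r[1],1),"ang",round(r[2],1),"pixmid", ray(d,*ce,zs)[:2].round(4))
E
```

```text
white [259.1 162.7] 296 range 1.016 c [604.7 156.5] sz [ 53.1 106.5] ang 23.2 pixmid [0.6052 0.156 ]
white [461.5 154.4] 129 range 1.017 c [ 633.6 -345.7] sz [33.8 73.6] ang 23.5 pixmid [ 0.6402 -0.3414]
white [320.4 160.5] 476 range 1.005 c [615.    6.3] sz [56.9 59.1] ang 1.7 pixmid [0.6151 0.0054]
white [396.3 168.7] 451 range 1.015 c [ 600.5 -182.2] sz [72.7 72. ] ang 61.2 pixmid [ 0.6003 -0.1817]
white [258.8 162.7] 446 range 1.015 c [605.  156.7] sz [31.8 84.4] ang 23.7 pixmid [0.6051 0.1566]
white [465.9 164.8] 468 range 1.015 c [ 615.6 -352.9] sz [56.9 59.2] ang 1.7 pixmid [ 0.615  -0.3527]
white [396.3 168.4] 297 range 1.015 c [ 600.8 -181.8] sz [42.9 42.1] ang 60.4 pixmid [ 0.6009 -0.1818]
white [172.7 215.4] 241 range 0.953 c [469.2 363.1] sz [41.9 41.2] ang 47.1 pixmid [0.4693 0.3627]
white [459.1 232.3] 636 range 1.008 c [ 448.3 -338.8] sz [72.8 72.2] ang 49.8 pixmid [ 0.4486 -0.3381]
white [316.8 229. ] 306 range 0.993 c [446.7   9. ] sz [42.1 43.1] ang 23.4 pixmid [0.4467 0.0091]
white [459.1 232.5] 162 range 1.008 c [ 448.2 -338. ] sz [32.5 33. ] ang 46.2 pixmid [ 0.4
[... 295 characters left out ...]
0.6156 0.0056]
pad [396.3 168.4] 924 range 1.015 c [ 601.  -181.7] sz [75.6 74.9] ang 61.2 pixmid [ 0.601  -0.1817]
pad [173.7 162. ] 335 range 0.981 c [602.2 365.5] sz [47.2 59.1] ang 2.5 pixmid [0.6006 0.3661]
pad [173.1 215.3] 279 range 0.953 c [469.2 360.8] sz [41.6 46.7] ang 1.7 pixmid [0.4696 0.3617]
pad [459.1 232.4] 946 range 1.008 c [ 448.4 -338.1] sz [75.1 75.3] ang 49.6 pixmid [ 0.4486 -0.3382]
pad [316.9 228.6] 332 range 0.993 c [447.5   9.1] sz [44.8 44. ] ang 22.2 pixmid [0.4474 0.0089]
pad [241.2 227.6] 80 range 0.965 c [444.8 193.2] sz [22. 22.] ang 2.1 pixmid [0.4445 0.1938]
wood [393.9 232.8] 463 range 0.989 c [ 443.9 -175.6] sz [83.6 32.7] ang 17.9 pixmid [ 0.4433 -0.1759]
```

View pics/crop_t.png

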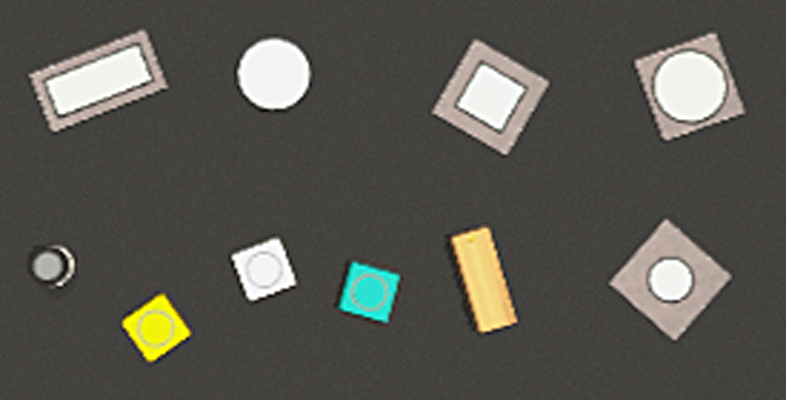

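The crop confirms the identification. The spot block is the white square with the grey ring, and yellow and turquoise are only look-alikes. All four pads have the right shapes and sizes. Next I'll cross-check with the scene camera.

Run:
```python
import numpy as np,cv2
from h import *
d=dict(np.load("top0.npz"));s=dict(np.load("scene0.npz"))
for n,(u,v),z in (("plate",(320.4,160.5),.014),("block",(316.8,229),.018),("box",(393.9,232.8),.022),("eye",(241.2,227.6),.046),("obl",(258.9,162.6),.003),("sq",(396.3,168.4),.003),("lg",(465.8,164.7),.003),("sm",(459.1,232.4),.003)):
    p=ray(d,u,v,z);q=proj(d,p);r=d["range_z"][int(v),int(u)];
    print(n,p.round(4),"range exp",round(q[2],3),"meas",r.round(3),"scene px",np.round(proj(s,p)[:2],1),"R",np.hypot(*p[:2]).round(3))
im=s["color"];hsv=cv2.cvtColor(im,cv2.COLOR_RGB2HSV);g=hsv[...,2];sa=hsv[...,1]
for nm,m in (("white",(g>190)&(sa<40)),("wood",(sa>70)&(g>180)&(hsv[...,0]>8)&(hsv[...,0]<25))):
    for b,st,ce in blobs(m,60,1500):
        if 120<st[0]<520 and 130<st[1]<300: print(nm,ce.round(1),st)
c=im[140:290,120:500];cv2.imwrite("pics/crop_s.png",cv2.resize(c,(760,300),interpolation=cv2.INTER_CUBIC)[:,:,::-1])
c=im[180:230,380:430];e=d["color"][205:255,215:265]
cv2.imwrite("pics/crop_e.png",cv2.resize(np.hstack([c,e]),(800,400),interpolation=cv2.INTER_CUBIC)[:,:,::-1])
# orientation of block, box
hs=cv2.cvtColor(d["color"],cv2.COLOR_RGB2HSV)
for nm,m,uv,z in (("block",(hs[...,2]>90)&(hs[...,1]<70),(317,221),.018),("box",(hs[...,1]>70)&(hs[...,2]>150)&(hs[...,0]>8)&(hs[...,0]<25),(394,233),.022),("plate",(hs[...,2]>90)&(hs[...,1]<70),(320,161),.014)):
    for b,st,ce in blobs(m):
        if b[uv[1],uv[0]]: print(nm,[np.round(x,1) for x in rect(d,b,z)[0]])
```

```text
plate [0.6134 0.0053 0.014 ] range exp 1.005 meas 1.006 scene px [298.5 245.4] R 0.613
block [0.4468 0.0091 0.018 ] range exp 0.993 meas 0.993 scene px [327.  187.7] R 0.447
box [ 0.4432 -0.1758  0.022 ] range exp 0.989 meas 0.987 scene px [252.  165.6] R 0.477
eye [0.4453 0.1859 0.046 ] range exp 0.966 meas 0.962 scene px [406.6 199. ] R 0.483
obl [0.6054 0.1565 0.003 ] range exp 1.016 meas 1.015 scene px [371.2 266.4] R 0.625
sq [ 0.601  -0.1818  0.003 ] range exp 1.015 meas 1.019 scene px [219.2 220. ] R 0.628
lg [ 0.6151 -0.3524  0.003 ] range exp 1.015 meas 1.015 scene px [146.5 204.3] R 0.709
sm [ 0.4485 -0.3383  0.003 ] range exp 1.008 meas 1.008 scene px [190.3 156.7] R 0.562
white [189.1 159.7] [174 148  34  23 209]
white [189.7 157.1] [182 151  16  13 149]
white [326.2 189.1] [317 182  20  15 286]
white [145.7 205.1] [132 195  29  22 498]
white [221.4 225.3] [200 209  41  30 177]
white [218.6 220.7] [206 210  27  22 356]
white [482.  223.7] [472 216  21  17 275]
white [297.9 246.6] [283 235  31  25 590]
white [371.  266.8] [349 258  45  18 656]
white [471.1 290.9] [465 285  13  12 120]
white [283.3 325.2] [ 255  299   57   53 1104]
wood [251.2 167.4] [243 154  17  27 369]
block [array([447.7,   9. ]), array([44.2, 43.4]), np.float64(22.2)]
box [array([ 443.9, -175.6]), array([83.6, 32.7]), np.float64(17.9)]
plate [array([614. ,   5.7]), array([60.5, 58.7]), np.float64(46.6)]
```

View pics/crop_s.png

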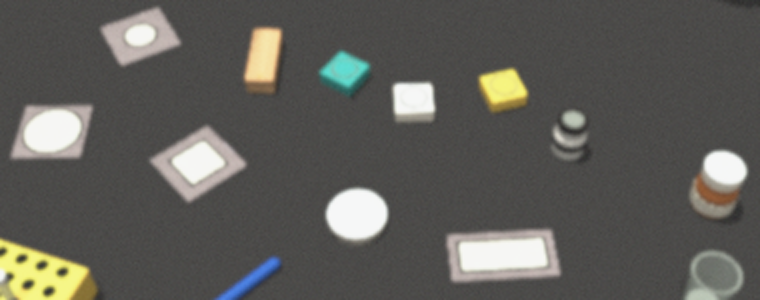

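View pics/crop_e.png

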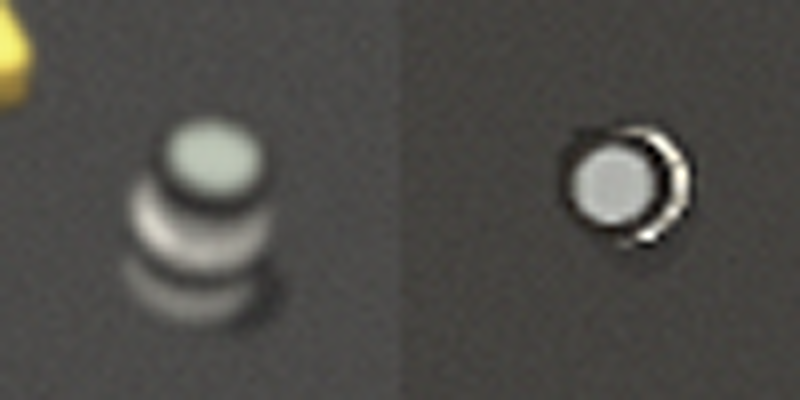

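All points agree between the two cameras to about 1 px, and the sizes match. Next is a helper that turns a goal into tool-axis shifts. The eyepiece goes first.

```bash
cat > go.py <<'E'
import sys,numpy as np
from bench import monitor
from scipy.spatial.transform import Rotation as Ro
def go(x,y,psi,z):
    s=monitor.get_state();R=Ro.from_rotvec(s["tool_rot"]).as_matrix();p=np.array(s["position"])
    Y=R[:,1];cur=np.degrees(np.arctan2(Y[1],Y[0]))
    d=(psi-cur+90)%180-90
    # full rotation to exact vertical goal, as seen after pure -d about z
    rz=-d
    a=np.radians(cur+d);yt=np.array([np.cos(a),np.sin(a),0]);zt=np.array([0,0,-1.]);xt=np.cross(yt,zt)
    G=np.column_stack([xt,yt,zt])
    D=np.array([x,y,z])-p
    tilt=Ro.from_matrix((R@Ro.from_rotvec([0,0,np.radians(rz)]).as_matrix()).T@G).as_rotvec(degrees=True)
    print("t",round(s["time"],2),"cur psi %.1f"%cur,"pos",p.round(4),"| rz %.1f"%rz,"rest-tilt",tilt.round(2),"shift after turn (tool)",(G.T@D).round(4),"grip",round(s["grip_width"],3),"F",np.round(s["ft_force"],1),"j7",round(s["joint_positions"][6],2))
go(*map(float,sys.argv[1:5]))
E
python3 go.py .4455 .186 23 .12
```

```text
t 0.15 cur psi 73.1 pos [0.1888 0.6215 0.2217] | rz 50.1 rest-tilt [-0.05  0.07  0.  ] shift after turn (tool) [-0.5012  0.0662  0.1017] grip 1.002 F [ 0.1 -0.3  0.9] j7 -0.06
```

```bash
python3 -m pendant '[[[0,0,10],[0,0,0],-1],[[0,0,10],[0,0,0],-1],[[0,0,10],[0,0,0],-1],[[0,0,10],[0,0,0],-1],[[0,0,10],[0,0,0],-1],[[0,0,0],[-0.05,0.0066,0],-1],[[0,0,0],[-0.05,0.0066,0],-1],[[0,0,0],[-0.05,0.0066,0],-1]]' 25; python3 -m pendant '[[[0,0,0],[-0.05,0.0066,0],-1],[[0,0,0],[-0.05,0.0066,0],-1],[[0,0,0],[-0.05,0.0066,0],-1],[[0,0,0],[-0.05,0.0066,0],-1],[[0,0,0],[-0.05,0.0066,0.03],-1],[[0,0,0],[-0.05,0.0066,0.04],-1],[[0,0,0],[-0.05,0.0066,0.03],-1],[[0,0,0],[0,0,0],-1]]'; python3 go.py .4455 .186 23 .004
```

```text
time: 1.15
position: [0.2666, 0.4902, 0.2222]
tool_rot: [1.731, 2.621, -0.001]
ft_force: [1.4, 0.2, 0.5]
grip_width: 0.997
time: 2.15
position: [0.445, 0.184, 0.1213]
tool_rot: [-1.741, -2.614, 0.008]
ft_force: [0.4, 1.6, -0.8]
grip_width: 1.0
t 2.15 cur psi 22.7 pos [0.445  0.184  0.1213] | rz -0.3 rest-tilt [-0.28  0.13  0.  ] shift after turn (tool) [0.0016 0.0012 0.1173] grip 1.0 F [ 0.4  1.6 -0.8] j7 -0.04
```

```bash
python3 -m pendant '[[[0,0,0],[0.0016,0.0012,0.04],-1],[[0,0,0],[0,0,0.03],-1],[[0,0,0],[0,0,0.025],-1],[[0,0,0],[0,0,0.02],-1],[[0,0,0],[0,0,0],-1],[[0,0,0],[0,0,0],1],[[0,0,0],[0,0,0],1],[[0,0,0],[0,0,0],1]]' 25; python3 -m pendant '[[[0,0,0],[0,0,0],1],[[0,0,0],[0,0,0],1],[[0,0,0],[0,0,0],1]]'; python3 go.py .4485 -.3383 23 .13
```

```text
time: 3.15
position: [0.4461, 0.1916, 0.0095]
tool_rot: [1.731, 2.621, 0.002]
ft_force: [-0.2, -0.3, -0.8]
grip_width: 0.744
time: 3.52
position: [0.4455, 0.1912, 0.0087]
tool_rot: [-1.731, -2.621, 0.0]
ft_force: [-0.6, 0.3, -0.2]
grip_width: 0.402
t 3.52 cur psi 23.1 pos [0.4455 0.1912 0.0087] | rz 0.1 rest-tilt [-0.01 -0.   -0.  ] shift after turn (tool) [-0.4886 -0.2041 -0.1213] grip 0.402 F [-0.6  0.3 -0.2] j7 0.04
```

```bash
python3 -m pendant '[[[0,0,0],[0,0,-0.03],1],[[0,0,0],[0,0,-0.045],1],[[0,0,0],[0,0,-0.045],1],[[0,0,0],[-0.04,-0.0167,0],1],[[0,0,0],[-0.05,-0.0209,0],1],[[0,0,0],[-0.05,-0.0209,0],1],[[0,0,0],[-0.05,-0.0209,0],1],[[0,0,0],[-0.05,-0.0209,0],1]]';python3 -m pendant '[[[0,0,0],[-0.05,-0.0209,0],1],[[0,0,0],[-0.05,-0.0209,0],1],[[0,0,0],[-0.05,-0.0209,0],1],[[0,0,0],[-0.05,-0.0209,0],1],[[0,0,0],[-0.045,-0.0188,0],1],[[0,0,0],[0,0,0],1],[[0,0,0],[0,0,0],1],[[0,0,0],[0,0,0],1]]'; python3 go.py .4466 -.3339 23 .007
python3 - <<'E'
from bench import eyes
import cv2,numpy as np
a=eyes.get_image("scene")["color"][100:220,120:280];b=eyes.get_image("wrist")["color"]
cv2.imwrite("pics/e1.png",np.vstack([cv2.resize(a,(400,300)),cv2.resize(b,(400,250))])[:,:,::-1])
E
```

```text
time: 4.53
position: [0.4472, -0.0705, 0.1287]
tool_rot: [1.731, 2.621, 0.001]
ft_force: [1.1, -0.1, -1.0]
grip_width: 0.395
time: 5.52
position: [0.4501, -0.3326, 0.1285]
tool_rot: [-1.728, -2.623, -0.002]
ft_force: [0.1, 0.9, -1.3]
grip_width: 0.394
t 5.53 cur psi 23.2 pos [ 0.4501 -0.3326  0.1285] | rz 0.2 rest-tilt [ 0.05 -0.07  0.  ] shift after turn (tool) [ 0.0002 -0.0037  0.1215] grip 0.394 F [ 0.1  0.9 -1.3] j7 1.22
```

View pics/e1.png

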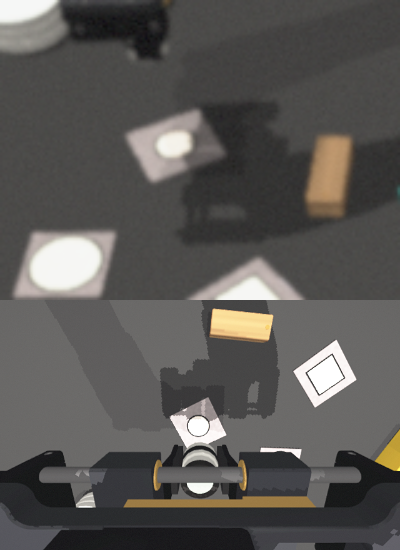

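The scene shows the arm above the small-circle pad. The wrist view shows the eyepiece held between the jaws, near (200,470) in that composite. I'll lower and release it.

```bash
python3 -m pendant '[[[0,0,0],[0,-0.0037,0.04],1],[[0,0,0],[0,0,0.03],1],[[0,0,0],[0,0,0.025],1],[[0,0,0],[0,0,0.015],1],[[0,0,0],[0,0,0.005],1],[[0,0,0],[0,0,0],1],[[0,0,0],[0,0,0],1],[[0,0,0],[0,0,0],1]]';  python3 go.py .4466 -.3339 23 .012
```

```text
time: 6.62
position: [0.4466, -0.3362, 0.0144]
tool_rot: [1.731, 2.62, 0.001]
ft_force: [0.2, 0.4, -1.1]
grip_width: 0.39
t 6.62 cur psi 23.1 pos [ 0.4466 -0.3362  0.0144] | rz 0.1 rest-tilt [ 0.06  0.05 -0.  ] shift after turn (tool) [0.0021 0.0009 0.0024] grip 0.39 F [ 0.2  0.4 -1.1] j7 1.34
```

```bash
python3 -m pendant '[[[0,0,0],[0.002,0.001,0.0025],1],[[0,0,0],[0,0,0],1],[[0,0,0],[0,0,0],1],[[0,0,0],[0,0,0],-0.1],[[0,0,0],[0,0,0],-0.5],[[0,0,0],[0,0,0],-0.5],[[0,0,0],[0,0,-0.02],-0.5],[[0,0,0],[0,0,-0.03],-0.5]]'; python3 -m pendant '[[[0,0,0],[0,0,-0.05],-0.4],[[0,0,0],[0,0,-0.02],-0.4]]'; python3 go.py .443 -.1757 -72.1 .12
```

```text
time: 7.62
position: [0.4457, -0.3335, 0.0621]
tool_rot: [-1.731, -2.62, 0.001]
ft_force: [0.3, -0.3, 0.3]
grip_width: 0.737
time: 7.88
position: [0.4474, -0.3351, 0.135]
tool_rot: [1.73, 2.617, 0.002]
ft_force: [0.7, 0.4, 0.1]
grip_width: 0.702
t 7.88 cur psi 23.1 pos [ 0.4474 -0.3351  0.135 ] | rz -84.8 rest-tilt [-0.19  0.23 -0.  ] shift after turn (tool) [-0.0448  0.153   0.015 ] grip 0.702 F [0.7 0.4 0.1] j7 1.21
```

```bash
python3 -m pendant '[[[0,0,-10.6],[0,0,0],-0.4],[[0,0,-10.6],[0,0,0],-0.4],[[0,0,-10.6],[0,0,0],-0.4],[[0,0,-10.6],[0,0,0],-0.4],[[0,0,-10.6],[0,0,0],-0.4],[[0,0,-10.6],[0,0,0],-0.4],[[0,0,-10.6],[0,0,0],-0.4],[[0,0,-10.6],[0,0,0],-0.4]]'; python3 -m pendant '[[[0,0,0],[-0.015,0.051,0],-0.4],[[0,0,0],[-0.015,0.051,0],-0.4],[[0,0,0],[-0.015,0.051,0],-0.4],[[0,0,0],[0,0,0],-0.4],[[0,0,0],[0,0,0],-0.4],[[0,0,0],[0,0,0],-0.4]]'; python3 go.py .4435 -.1757 -72.1 .12
python3 - <<'E'
from bench import eyes
import cv2,numpy as np
d=eyes.get_image("top");np.savez("top1.npz",**d);s=eyes.get_image("scene");np.savez("scene1.npz",**s)
a=d["color"][190:270,360:500];b=s["color"][120:200,150:290]
cv2.imwrite("pics/e2.png",np.vstack([cv2.resize(a,(525,300)),cv2.resize(b,(525,300))])[:,:,::-1])
E
```

```text
time: 8.88
position: [0.4459, -0.3335, 0.1314]
tool_rot: [0.498, -3.102, -0.0]
ft_force: [0.9, 0.3, 0.7]
grip_width: 0.698
time: 9.62
position: [0.4418, -0.1758, 0.1314]
tool_rot: [-0.485, 3.104, -0.001]
ft_force: [0.1, -0.5, -0.1]
grip_width: 0.698
t 9.62 cur psi 107.8 pos [ 0.4418 -0.1758  0.1314] | rz -0.1 rest-tilt [-0.03 -0.   -0.  ] shift after turn (tool) [-0.0016 -0.0004  0.0114] grip 0.698 F [ 0.1 -0.5 -0.1] j7 2.21
```

View pics/e2.png

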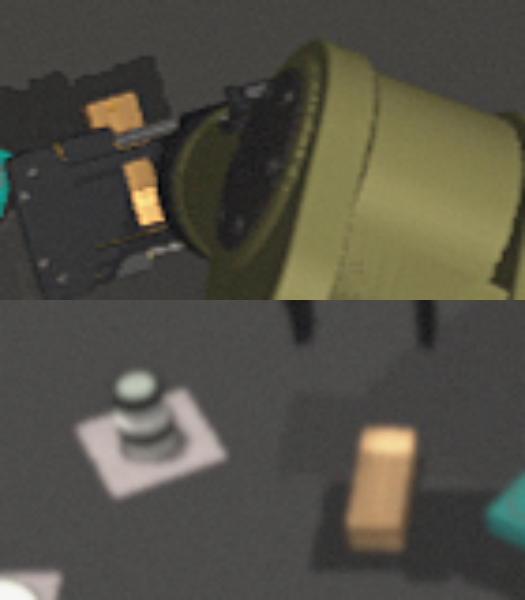

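The eyepiece stands upright on its pad, with its top at about (186.5,143) in the scene image. The jaws straddle the box.

```bash
python3 -c "
from h import *
s=dict(np.load('scene1.npz'));print(proj(s,[.4485,-.3383,.049])[:2],ray(s,186.5,142.9,.049))"
python3 -m pendant '[[[0,0,0],[-0.0016,0,0.04],-0.4],[[0,0,0],[0,0,0.035],-0.4],[[0,0,0],[0,0,0.03],-0.4],[[0,0,0],[0,0,0.02],-0.4],[[0,0,0],[0,0,0],-0.4],[[0,0,0],[0,0,0],1],[[0,0,0],[0,0,0],1],[[0,0,0],[0,0,0],1]]' 20; python3 -m pendant '[[[0,0,0],[0,0,0],1],[[0,0,0],[0,0,0],1],[[0,0,0],[0,0,0],1]]'; python3 go.py .6054 .1565 23.3 .13
```

```text
(np.float64(186.39613927016384), np.float64(142.2968962424624)) [ 0.45026817 -0.33700702  0.049     ]
time: 10.72
position: [0.4442, -0.1738, 0.007]
tool_rot: [-0.489, 3.102, -0.0]
ft_force: [0.9, -0.4, -0.1]
grip_width: 0.444
time: 11.1
position: [0.4441, -0.1739, 0.0068]
tool_rot: [-0.489, 3.102, -0.0]
ft_force: [-0.8, 0.9, 5.7]
grip_width: 0.36
t 11.1 cur psi 107.9 pos [ 0.4441 -0.1739  0.0068] | rz 84.6 rest-tilt [0.05 0.02 0.  ] shift after turn (tool) [ 0.2396  0.2789 -0.1232] grip 0.36 F [-0.8  0.9  5.7] j7 2.35
```

```bash
python3 -m pendant '[[[0,0,0],[0,0,-0.03],1],[[0,0,0],[0,0,-0.045],1],[[0,0,0],[0,0,-0.045],1],[[0,0,10.6],[0,0,0],1],[[0,0,10.6],[0,0,0],1],[[0,0,10.6],[0,0,0],1],[[0,0,10.6],[0,0,0],1],[[0,0,10.6],[0,0,0],1]]';python3 -m pendant '[[[0,0,10.6],[0,0,0],1],[[0,0,10.6],[0,0,0],1],[[0,0,10.5],[0,0,0],1],[[0,0,0],[0.034,0.04,0],1],[[0,0,0],[0.034,0.04,0],1],[[0,0,0],[0.034,0.04,0],1],[[0,0,0],[0.034,0.04,0],1],[[0,0,0],[0.034,0.04,0],1]]'
python3 -m pendant '[[[0,0,0],[0.034,0.04,0],1],[[0,0,0],[0.034,0.04,0],1],[[0,0,0],[0,0,0],1],[[0,0,0],[0,0,0],1],[[0,0,0],[0,0,0],1]]'
 python3 go.py .6054 .1565 23.3 .0105
python3 - <<'E'
from bench import eyes
import cv2,numpy as np
a=eyes.get_image("top")["color"][120:200,200:320];b=eyes.get_image("scene")["color"][200:300,310:440]
cv2.imwrite("pics/b1.png",np.vstack([cv2.resize(a,(390,300)),cv2.resize(b,(390,300))])[:,:,::-1])
E
```

```text
time: 12.1
position: [0.443, -0.1735, 0.1257]
tool_rot: [-0.956, -2.992, -0.0]
ft_force: [0.1, 0.6, -0.8]
grip_width: 0.366
time: 13.1
position: [0.5605, 0.0629, 0.1257]
tool_rot: [-1.729, -2.622, 0.001]
ft_force: [0.5, -0.5, -0.3]
grip_width: 0.369
time: 13.72
position: [0.6067, 0.1533, 0.1261]
tool_rot: [-1.732, -2.621, 0.001]
ft_force: [-0.0, -0.5, -0.5]
grip_width: 0.365
t 13.72 cur psi 23.1 pos [0.6067 0.1533 0.1261] | rz -0.2 rest-tilt [-0.04  0.02  0.  ] shift after turn (tool) [0.0034 0.     0.1156] grip 0.365 F [-0.  -0.5 -0.5] j7 0.23
```

View pics/b1.png

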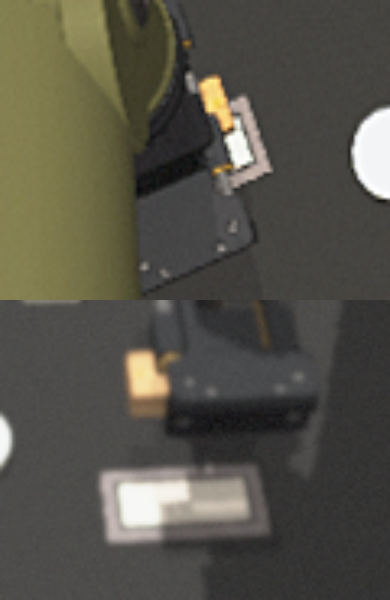

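The box hangs parallel to the printed rectangle and above it (about (240,140) in the top crop, offset only by parallax). Lowering it now.

```bash
python3 -m pendant '[[[0,0,0],[0.0034,0,0.04],1],[[0,0,0],[0,0,0.035],1],[[0,0,0],[0,0,0.025],1],[[0,0,0],[0,0,0.013],1],[[0,0,0],[0,0,0],1],[[0,0,0],[0,0,0],1],[[0,0,0],[0,0,0],1]]'
 python3 go.py .6054 .1565 23.3 .0105
```

```text
time: 14.7
position: [0.6067, 0.1587, 0.0146]
tool_rot: [1.729, 2.622, 0.003]
ft_force: [-0.6, 0.2, -0.5]
grip_width: 0.364
t 14.7 cur psi 23.2 pos [0.6067 0.1587 0.0146] | rz -0.1 rest-tilt [ 0.13 -0.    0.  ] shift after turn (tool) [-0.0015 -0.0021  0.0041] grip 0.364 F [-0.6  0.2 -0.5] j7 0.26
```

```bash
python3 -m pendant '[[[0,0,0],[-0.0015,-0.002,0.004],1],[[0,0,0],[0,0,0],1],[[0,0,0],[0,0,0],1],[[0,0,0],[0,0,0],-0.1],[[0,0,0],[0,0,0],-0.4],[[0,0,0],[0,0,0],-0.4],[[0,0,0],[0,0,-0.03],-0.4],[[0,0,0],[0,0,-0.045],-0.4]]'
python3 -m pendant '[[[0,0,0],[0,0,-0.045],-0.4]]'; python3 go.py .4475 .009 22.3 .13
```

```text
time: 15.7
position: [0.6029, 0.1559, 0.0833]
tool_rot: [-1.728, -2.621, 0.005]
ft_force: [0.7, 0.6, 0.7]
grip_width: 0.693
time: 15.82
position: [0.6041, 0.1561, 0.1301]
tool_rot: [-1.729, -2.622, 0.001]
ft_force: [1.0, 0.9, -0.5]
grip_width: 0.696
t 15.82 cur psi 23.2 pos [0.6041 0.1561 0.1301] | rz 0.9 rest-tilt [-0.06  0.    0.  ] shift after turn (tool) [-7.670e-02 -2.007e-01  1.000e-04] grip 0.696 F [ 1.   0.9 -0.5] j7 0.22
```

```bash
python3 -m pendant '[[[0,0,1],[-0.019,-0.05,0],-0.4],[[0,0,0],[-0.019,-0.05,0],-0.4],[[0,0,0],[-0.019,-0.05,0],-0.4],[[0,0,0],[-0.019,-0.05,0],-0.4],[[0,0,0],[0,0,0],-0.4],[[0,0,0],[0,0,0],-0.4],[[0,0,0],[0,0,0],-0.4]]'; python3 go.py .4475 .009 22.3 .005
python3 - <<'E'
from bench import eyes
from h import *
d=eyes.get_image("scene");im=d["color"];hs=cv2.cvtColor(im,cv2.COLOR_RGB2HSV)
t=eyes.get_image("top");np.savez("top2.npz",**t)
for n,q,z in (("scene",d,.025),("top",t,.025)):
    h=cv2.cvtColor(q["color"],cv2.COLOR_RGB2HSV)
    m=(h[...,1]>70)&(h[...,2]>150)&(h[...,0]>8)&(h[...,0]<25)
    for b,st,ce in blobs(m,100,1500):
        r=rect(q,b,z)[0]
        if 500<r[0][0]<700 and 0<r[0][1]<300: print(n,ce.round(1),[np.round(x,1) for x in r])
cv2.imwrite("pics/b2.png",np.vstack([cv2.resize(im[150:290,260:440],(514,400)),cv2.resize(t["color"][130:190,220:320],(514,200))[:190]])[:,:,::-1])
E
```

```text
time: 16.7
position: [0.4495, 0.0105, 0.1294]
tool_rot: [1.75, 2.608, 0.0]
ft_force: [0.2, 0.0, -0.1]
grip_width: 0.703
t 16.7 cur psi 22.3 pos [0.4495 0.0105 0.1294] | rz -0.0 rest-tilt [ 0.02  0.03 -0.  ] shift after turn (tool) [-0.0006 -0.0025  0.1244] grip 0.703 F [ 0.2  0.  -0.1] j7 0.28
scene [371.9 260.9] [array([606.7, 157.2]), array([36.1, 85.3]), np.float64(22.7)]
top [257.3 162.1] [array([603.6, 157. ]), array([32.3, 85.3]), np.float64(23.2)]
```

View pics/b2.png

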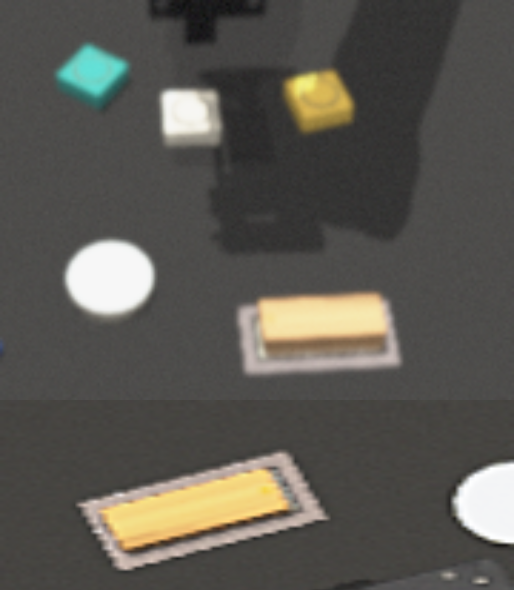

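The box sits on its outline, with its centre within about 2 mm and its angle at 23.2°. Now the spot block. The white block sits between the two look-alikes, directly beneath the gripper.

```bash
python3 -m pendant '[[[0,0,0],[-0.0006,-0.002,0.04],-0.4],[[0,0,0],[0,0,0.035],-0.4],[[0,0,0],[0,0,0.03],-0.4],[[0,0,0],[0,0,0.019],-0.4],[[0,0,0],[0,0,0],-0.4],[[0,0,0],[0,0,0],1],[[0,0,0],[0,0,0],1],[[0,0,0],[0,0,0],1]]' 20; python3 -m pendant '[[[0,0,0],[0,0,0],1],[[0,0,0],[0,0,0],1],[[0,0,0],[0,0,0],1]]'; python3 go.py .601 -.1818 -29 .13
```

```text
time: 17.8
position: [0.4479, 0.0086, 0.0061]
tool_rot: [1.751, 2.607, 0.003]
ft_force: [-0.6, 0.2, 2.1]
grip_width: 0.483
time: 18.18
position: [0.4479, 0.0086, 0.006]
tool_rot: [1.751, 2.607, 0.002]
ft_force: [-1.0, 0.2, 5.9]
grip_width: 0.483
t 18.18 cur psi 22.2 pos [0.4479 0.0086 0.006 ] | rz 51.2 rest-tilt [ 0.06 -0.08  0.  ] shift after turn (tool) [-0.0923  0.2262 -0.124 ] grip 0.483 F [-1.   0.2  5.9] j7 0.39
```

```bash
python3 -m pendant '[[[0,0,0],[0,0,-0.03],1],[[0,0,0],[0,0,-0.045],1],[[0,0,0],[0,0,-0.045],1],[[0,0,10.2],[0,0,0],1],[[0,0,10.2],[0,0,0],1],[[0,0,10.2],[0,0,0],1],[[0,0,10.3],[0,0,0],1],[[0,0,10.3],[0,0,0],1]]';python3 -m pendant '[[[0,0,0],[-0.0185,0.045,0],1],[[0,0,0],[-0.0185,0.045,0],1],[[0,0,0],[-0.0185,0.045,0],1],[[0,0,0],[-0.0185,0.045,0],1],[[0,0,0],[-0.0185,0.045,0],1],[[0,0,0],[0,0,0],1],[[0,0,0],[0,0,0],1],[[0,0,0],[0,0,0],1]]'; python3 go.py .601 -.1818 -29 .01
python3 - <<'E'
from bench import eyes
import cv2,numpy as np
a=eyes.get_image("wrist")["color"];b=eyes.get_image("scene")["color"][150:250,160:290]
cv2.imwrite("pics/s1.png",np.vstack([cv2.resize(a,(390,244)),cv2.resize(b,(390,300))])[:,:,::-1])
E
```

```text
time: 19.18
position: [0.4465, 0.0082, 0.1248]
tool_rot: [-2.711, -1.586, 0.001]
ft_force: [-0.4, 0.5, -0.5]
grip_width: 0.481
time: 20.18
position: [0.5986, -0.18, 0.1251]
tool_rot: [-2.704, -1.596, -0.001]
ft_force: [-0.4, 0.4, -1.8]
grip_width: 0.484
t 20.18 cur psi -28.9 pos [ 0.5986 -0.18    0.1251] | rz 0.1 rest-tilt [-0.06 -0.06 -0.  ] shift after turn (tool) [-0.0004  0.003   0.1151] grip 0.484 F [-0.4  0.4 -1.8] j7 -0.07
```

View pics/s1.png

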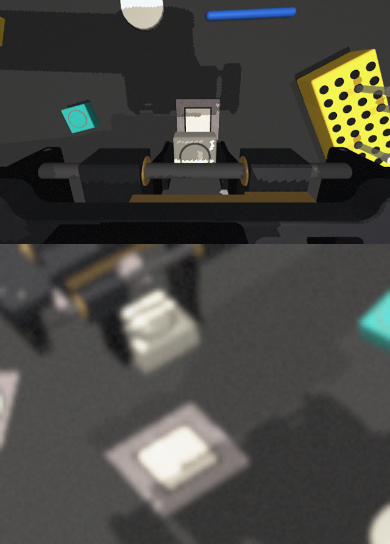

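The block hangs square to the printed square. Wrist view: block near (195,150), square just beyond it. Lowering.

```bash
python3 -m pendant '[[[0,0,0],[0,0.002,0.04],1],[[0,0,0],[0,0,0.035],1],[[0,0,0],[0,0,0.025],1],[[0,0,0],[0,0,0.012],1],[[0,0,0],[0,0,0],1],[[0,0,0],[0,0,0],1],[[0,0,0],[0,0,0],1]]'
 python3 go.py .601 -.1818 -29 .0097
```

```text
time: 21.15
position: [0.6017, -0.1827, 0.0145]
tool_rot: [2.706, 1.594, 0.003]
ft_force: [1.7, 0.9, -2.4]
grip_width: 0.482
t 21.15 cur psi -29.0 pos [ 0.6017 -0.1827  0.0145] | rz 0.0 rest-tilt [ 0.11 -0.05  0.  ] shift after turn (tool) [ 0.0005 -0.0011  0.0048] grip 0.482 F [ 1.7  0.9 -2.4] j7 -0.0
```

```bash
python3 -m pendant '[[[0,0,0],[0.0005,-0.001,0.0045],1],[[0,0,0],[0,0,0],1],[[0,0,0],[0,0,0],1],[[0,0,0],[0,0,0],0],[[0,0,0],[0,0,0],-0.5],[[0,0,0],[0,0,0],-0.5],[[0,0,0],[0,0,-0.03],-0.5],[[0,0,0],[0,0,-0.045],-0.5]]'
python3 -m pendant '[[[0,0,0],[0,0,-0.045],-1]]'; python3 go.py .6135 .0055 -29 .12
```

```text
time: 22.15
position: [0.5986, -0.1812, 0.0829]
tool_rot: [-2.705, -1.593, 0.005]
ft_force: [0.4, -0.5, 0.8]
grip_width: 0.739
time: 22.28
position: [0.5997, -0.1816, 0.1297]
tool_rot: [-2.706, -1.594, 0.001]
ft_force: [0.2, 0.5, 0.7]
grip_width: 0.8
t 22.27 cur psi -29.0 pos [ 0.5997 -0.1816  0.1297] | rz -0.0 rest-tilt [-0.05  0.02  0.  ] shift after turn (tool) [ 0.1703 -0.0786  0.0097] grip 0.8 F [0.2 0.5 0.7] j7 -0.07
```

```bash
python3 -m pendant '[[[0,0,0],[0.0425,-0.0196,0],-1],[[0,0,0],[0.0425,-0.0196,0],-1],[[0,0,0],[0.0425,-0.0196,0],-1],[[0,0,0],[0.0425,-0.0196,0],-1],[[0,0,0],[0,0,0],-1],[[0,0,0],[0,0,0],-1],[[0,0,0],[0,0,0],-1]]'; python3 go.py .6137 .0055 -29 .004
python3 - <<'E'
from bench import eyes
from h import *
d=eyes.get_image("scene");t=eyes.get_image("top")
for n,q in (("scene",d),("top",t)):
    h=cv2.cvtColor(q["color"],cv2.COLOR_RGB2HSV)
    for b,st,ce in blobs((h[...,2]>175)&(h[...,1]<60),100,1500):
        r=rect(q,b,.021)[0]
        if 560<r[0][0]<640 and -230<r[0][1]<60: print(n,ce.round(1),[np.round(x,1) for x in r])
cv2.imwrite("pics/s2.png",np.vstack([cv2.resize(d["color"][180:270,180:330],(500,300)),cv2.resize(t["color"][130:200,290:430],(500,250))])[:,:,::-1])
E
```

```text
time: 23.15
position: [0.6138, 0.003, 0.1288]
tool_rot: [2.708, 1.591, -0.0]
ft_force: [-0.4, 0.8, -0.4]
grip_width: 0.998
t 23.15 cur psi -29.1 pos [0.6138 0.003  0.1288] | rz -0.1 rest-tilt [ 0.02  0.03 -0.  ] shift after turn (tool) [ 0.0021 -0.0013  0.1248] grip 0.998 F [-0.4  0.8 -0.4] j7 -0.4
scene [217.8 220.5] [array([ 614.9, -173.6]), array([72.2, 69.6]), np.float64(61.5)]
scene [297.8 246.6] [array([620.8,   7.2]), array([58.3, 61.3]), np.float64(72.4)]
top [396.8 168.5] [array([ 598.1, -178.8]), array([71.5, 70.9]), np.float64(61.6)]
```

View pics/s2.png

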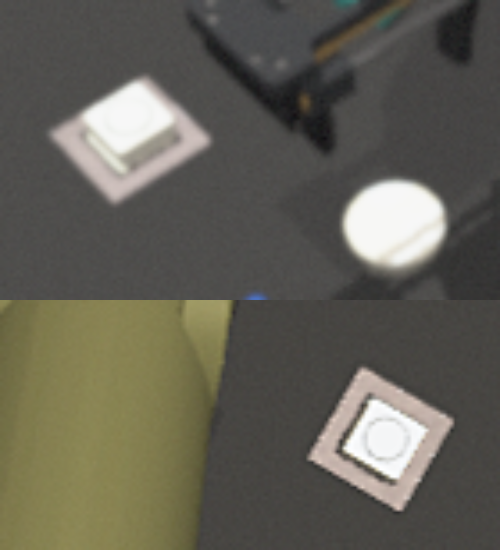

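The block is on its pad. From the top crop its ring centre is about (398.4,168.6). I'll check that and grasp the plate.

```bash
python3 -c "
from h import *
s=dict(np.load('top0.npz'));print(proj(s,[.601,-.1818,.021])[:2],ray(s,398.4,168.6,.021))"
python3 -m pendant '[[[0,0,0],[0.0015,-0.0013,0.04],-1],[[0,0,0],[0,0,0.035],-1],[[0,0,0],[0,0,0.03],-1],[[0,0,0],[0,0,0.018],-1],[[0,0,0],[0,0,0],-1],[[0,0,0],[0,0,0],-1],[[0,0,0],[0,0,0],-1]]' 20; python3 go.py .6137 .0055 -29 .004
```

```text
(np.float64(397.7023000179463), np.float64(167.41162883456224)) [ 0.59816546 -0.18354352  0.021     ]
time: 24.12
position: [0.6147, 0.007, 0.0072]
tool_rot: [2.706, 1.594, 0.004]
ft_force: [0.2, -0.3, -0.7]
grip_width: 0.996
t 24.12 cur psi -29.0 pos [0.6147 0.007  0.0072] | rz 0.0 rest-tilt [ 0.11 -0.09  0.  ] shift after turn (tool) [-0.0018 -0.0001  0.0032] grip 0.996 F [ 0.2 -0.3 -0.7] j7 -0.34
```

```bash
python3 -m pendant '[[[0,0,0],[-0.0018,0,0.003],-1],[[0,0,0],[0,0,0],-1],[[0,0,0],[0,0,0],1],[[0,0,0],[0,0,0],1],[[0,0,0],[0,0,0],1],[[0,0,0],[0,0,0],1],[[0,0,0],[0,0,0],1]]' 20; python3 go.py .6151 -.3524 -29 .125
```

```text
time: 25.0
position: [0.6128, 0.0054, 0.0027]
tool_rot: [2.707, 1.595, 0.0]
ft_force: [-0.5, 0.7, -0.1]
grip_width: 0.682
t 25.0 cur psi -29.0 pos [0.6128 0.0054 0.0027] | rz 0.0 rest-tilt [ 0.01 -0.01  0.  ] shift after turn (tool) [-0.3118  0.1755 -0.1223] grip 0.682 F [-0.5  0.7 -0.1] j7 -0.33
```

```bash
python3 -m pendant '[[[0,0,0],[0,0,-0.03],1],[[0,0,0],[0,0,-0.045],1],[[0,0,0],[0,0,-0.045],1],[[0,0,0],[-0.03,0.017,0],1],[[0,0,0],[-0.05,0.028,0],1],[[0,0,0],[-0.05,0.028,0],1],[[0,0,0],[-0.05,0.028,0],1],[[0,0,0],[-0.05,0.028,0],1]]';python3 -m pendant '[[[0,0,0],[-0.05,0.028,0],1],[[0,0,0],[-0.0318,0.0185,0],1],[[0,0,0],[0,0,0],1],[[0,0,0],[0,0,0],1],[[0,0,0],[0,0,0],1]]'; python3 go.py .6151 -.3524 -29 .0065
python3 - <<'E'
from bench import eyes
import cv2,numpy as np
a=eyes.get_image("wrist")["color"];b=eyes.get_image("scene")["color"][130:240,90:230]
cv2.imwrite("pics/p1.png",np.vstack([cv2.resize(a,(390,244)),cv2.resize(b,(390,306))])[:,:,::-1])
E
```

```text
time: 26.0
position: [0.6138, -0.2596, 0.1225]
tool_rot: [-2.706, -1.595, -0.0]
ft_force: [0.7, -0.5, -0.5]
grip_width: 0.683
time: 26.62
position: [0.6159, -0.3501, 0.1225]
tool_rot: [-2.704, -1.598, -0.001]
ft_force: [-0.3, 0.5, -0.9]
grip_width: 0.683
t 26.62 cur psi -28.8 pos [ 0.6159 -0.3501  0.1225] | rz 0.2 rest-tilt [-0.03 -0.08 -0.  ] shift after turn (tool) [-0.0024  0.0004  0.116 ] grip 0.683 F [-0.3  0.5 -0.9] j7 0.21
```

View pics/p1.png

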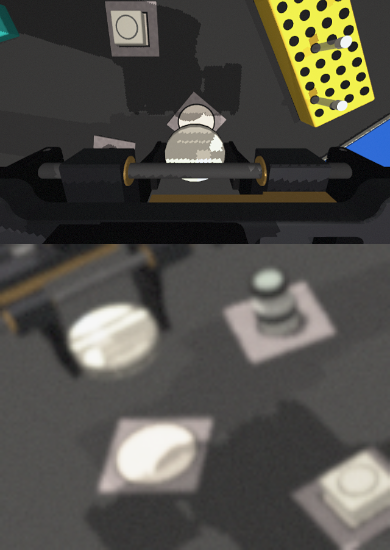

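The plate hangs level above the large circle. Before lowering I'll check the clearance to the yellow rack.

Run:
```python
from h import *
d=dict(np.load("top0.npz"))
T=d["world_to_cam"];R=T[:3,:3];t=T[:3,3]
v,u=np.mgrid[45:130,400:515];z=d["range_z"][45:130,400:515]
P=np.stack([(u-d["cx"])/d["fx"]*z,-(v-d["cy"])/d["fy"]*z,-z],-1)
W=(P-t)@R;m=(z>0)&(W[...,2]>.02)
print(W[m].min(0).round(3),W[m].max(0).round(3),np.percentile(W[m][:,2],[50,90,99]).round(3))
```

```text
[ 0.772 -0.439  0.02 ] [ 0.863 -0.199  0.09 ] [0.04  0.043 0.087]
```

The rack begins at x≈0.77, so it is clear.

```bash
python3 -m pendant '[[[0,0,0],[-0.001,0,0.04],1],[[0,0,0],[0,0,0.035],1],[[0,0,0],[0,0,0.025],1],[[0,0,0],[0,0,0.012],1],[[0,0,0],[0,0,0],1],[[0,0,0],[0,0,0],1],[[0,0,0],[0,0,0],1]]'
 python3 go.py .6151 -.3524 -29 .0065
```

```text
time: 27.6
position: [0.6154, -0.3537, 0.0122]
tool_rot: [2.705, 1.594, 0.002]
ft_force: [0.4, 0.1, -0.4]
grip_width: 0.686
t 27.6 cur psi -29.0 pos [ 0.6154 -0.3537  0.0122] | rz 0.0 rest-tilt [ 0.13 -0.01  0.  ] shift after turn (tool) [ 0.001  -0.0009  0.0057] grip 0.686 F [ 0.4  0.1 -0.4] j7 0.26
```

```bash
python3 -m pendant '[[[0,0,0],[0.001,-0.001,0.0055],1],[[0,0,0],[0,0,0],1],[[0,0,0],[0,0,0],1],[[0,0,0],[0,0,0],-0.6],[[0,0,0],[0,0,0],-1],[[0,0,0],[0,0,0],-1],[[0,0,0],[0,0,-0.03],-1],[[0,0,0],[0,0,-0.045],-1]]'
python3 -m pendant '[[[0,0,0],[0,0,-0.05],-1],[[0,0,0],[0,0,-0.05],-1]]'; python3 go.py .5 0 23 .18
```

```text
time: 28.6
position: [0.6129, -0.351, 0.0791]
tool_rot: [-2.704, -1.593, 0.004]
ft_force: [-0.2, -0.1, -0.2]
grip_width: 0.993
time: 28.85
position: [0.6139, -0.3518, 0.1816]
tool_rot: [-2.707, -1.594, 0.0]
ft_force: [-0.1, 0.9, 0.5]
grip_width: 0.998
t 28.85 cur psi -29.0 pos [ 0.6139 -0.3518  0.1816] | rz -52.0 rest-tilt [-0.01 -0.02 -0.  ] shift after turn (tool) [0.3683 0.0326 0.0016] grip 0.998 F [-0.1  0.9  0.5] j7 0.19
```

```bash
python3 -m pendant '[[[0,0,0],[0.048,-0.043,0],-1],[[0,0,0],[0.048,-0.043,0],-1],[[0,0,0],[0.048,-0.043,0],-1],[[0,0,0],[0.048,-0.043,0],-1],[[0,0,0],[0.048,-0.043,0],-1],[[0,0,0],[0.048,-0.043,0],-1],[[0,0,0],[0.048,-0.043,0],-1],[[0,0,0],[0.048,-0.043,0],-1]]'
python3 - <<'E'
from bench import eyes
import cv2,numpy as np
t=eyes.get_image("top");s=eyes.get_image("scene");np.savez("top3.npz",**t);np.savez("scene3.npz",**s)
cv2.imwrite("pics/f1.png",np.vstack([cv2.resize(s["color"][130:310,110:510],(800,360)),cv2.resize(t["color"][140:260,220:500],(560,240))[:, :].repeat(1,0) if 0 else cv2.copyMakeBorder(cv2.resize(t["color"][145:265,220:500],(530,227)),0,0,0,270,cv2.BORDER_CONSTANT)])[:,:,::-1])
E
```

```text
time: 29.85
position: [0.5021, 0.1373, 0.1806]
tool_rot: [-2.707, -1.594, -0.002]
ft_force: [0.0, -0.2, -0.5]
grip_width: 0.998
```

View pics/f1.png

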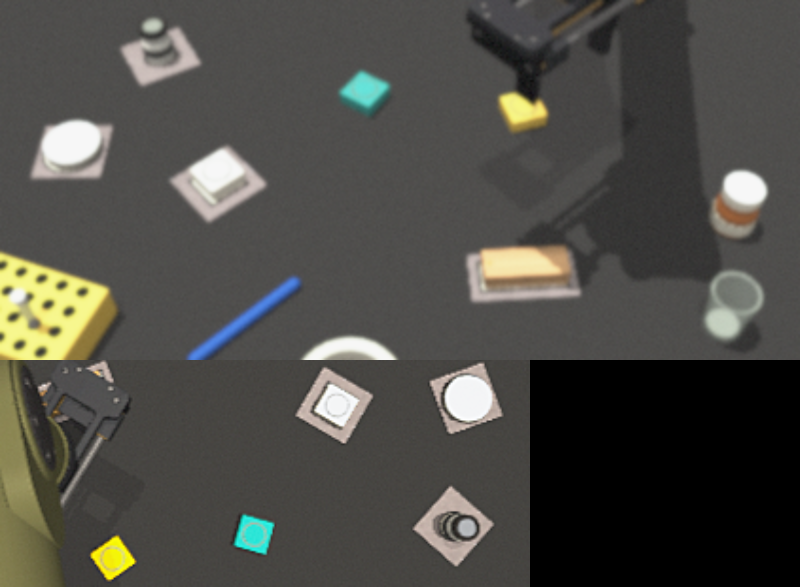

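All four sit upright on their pads and the beaker and jar still stand. Now a numerical check.

Run:
```python
from h import *
t=dict(np.load("top3.npz"));h=cv2.cvtColor(t["color"],cv2.COLOR_RGB2HSV)
from math import hypot
def f(name,m,z,near):
    for b,st,ce in blobs(m,30,1500):
        r=rect(t,b,z)[0]
        if hypot(r[0][0]-near[0]*1e3,r[0][1]-near[1]*1e3)<40: print(name,st[4],[np.round(x,1) for x in r],"pad",near)
for th in (210,225,235):
    w=(h[...,2]>th)&(h[...,1]<30)
    f("plate%d"%th,w,.017,(.6151,-.3524)); f("block%d"%th,w,.021,(.601,-.1818))
f("eye",(h[...,2]>90)&(h[...,2]<215)&(h[...,1]<25),.049,(.4485,-.3383))
s0=dict(np.load("scene0.npz"));s3=dict(np.load("scene3.npz"))
for y0,y1,x0,x1 in ((210,250,460,500),(260,305,455,500)):
    print("bystander shift", cv2.phaseCorrelate(*[np.float64(cv2.cvtColor(q["color"],cv2.COLOR_RGB2GRAY)[y0:y1,x0:x1]) for q in (s0,s3)]))
```

```text
plate210 475 [array([ 613.6, -350.4]), array([56.1, 58.4]), np.float64(1.7)] pad (0.6151, -0.3524)
block210 288 [array([ 598.7, -180.8]), array([43.4, 40.9]), np.float64(60.5)] pad (0.601, -0.1818)
plate225 470 [array([ 613.6, -350.4]), array([56.1, 58.4]), np.float64(1.7)] pad (0.6151, -0.3524)
block225 264 [array([ 598.2, -181.3]), array([42.2, 40.5]), np.float64(60.5)] pad (0.601, -0.1818)
plate235 463 [array([ 613.6, -350.4]), array([56.1, 58.4]), np.float64(1.7)] pad (0.6151, -0.3524)
block235 245 [array([ 598.3, -181.1]), array([41.7, 40.5]), np.float64(60.5)] pad (0.601, -0.1818)
eye 81 [array([ 448. , -339.5]), array([21.7, 22. ]), np.float64(27.6)] pad (0.4485, -0.3383)
bystander shift ((-0.0034564375870473896, -0.05368299899705775), 0.8407385670557079)
bystander shift ((0.5448539626266111, 0.48741431132393487), 0.954624391917534)
```

All offsets are under 3 mm and the bystanders haven't moved. Handing in.

```bash
python3 -c "
from bench import order;print(order.close_job())"
```

```text
the job is handed in; nothing more can be done
None
```

All four parts are on their matching pads, released and upright, and I handed the job in at about 30 s of the 106 s allowed. `order.close_job()` reports no verdict, so the result below rests on my own camera checks.

| Part | Offset from pad centre | Angle, part / pad |
|---|---|---|
| Eyepiece | about 1.5 mm (about 2 mm from the scene camera) | round |
| Stage plate | about 2.5 mm | round |
| Spot block | about 2.5 mm | 60.5° / 61° |
| Slide box | about 2 mm | 23.2° / 23.3° |

- **Limits:** these offsets are well inside the 10 mm limit, and the angles well inside 0.2 rad (11.5°).
- **When measured:** the eyepiece, plate and block figures come from the last top picture. The box was measured just after it was released, because the arm hid part of it in that last picture; the last scene view shows it still in place.
- **Bystanders:** the beaker and jar shifted by less than 1 px between the first and last pictures. I left the yellow and turquoise look-alikes alone.
- **Disagreements:** I gripped the eyepiece about 5 mm off-centre because I measured before the arm had settled, and allowed for that when placing it. The block's offset came out at 2–3.5 mm depending on the measurement.

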